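# Right the tipped glue bottle from the turntable organiser

### The job

A glue bottle has tipped over in the turntable organiser, at the back under the wire shelf where nothing can reach it from above. Swing the turntable round until the bottle has come well out in front of the shelf, lift the bottle off, and stand it upright on its base in the shallow metal drip tray, setting it down rather than dropping it. The other two bottles and the jar must stay standing on the turntable, and nothing else on the bench may be shoved about.

Things in the scene. Friction and masses are not known exactly. Their poses are not given: they have to be found in the camera images.
- turntable: Grey foot of the turntable, a disc 150 mm across fixed to the bench; origin on the bench, on the turntable's upright axis. Its frame does not turn with the tray. The tray on it has four compartments, their middles at q + 0, 90, 180 and 270 degrees counterclockwise from this body's x axis, where q is the value of joint organiser; dividers halfway between, at q + 45, 135, 225, 315.
- tray_centre (a point): On the axis, centre of the round plywood tray's floor, 20 mm above the bench; turns with the tray. Tray 320 mm across, rim 4 mm thick, its top 40 mm above the bench; wooden centre post 32 mm thick, top 85 mm above the bench. Four radial plywood dividers, 5 mm thick, top 52 mm above the bench, run from post to rim.
- organiser (a joint): Angle of the tray on its foot, rad, counterclockwise from above, 0 at the start, no stops. The bearing is nearly free (about 0.012 N m of friction): the tray turns at a touch, and runs on by itself when pushed and let go.
- tipped_bottle: Tipped glue bottle, white plastic, grey cap, 42 mm square body 62 mm long, then shoulder, 26 mm round cap to 88 mm and 12 mm tip to 96 mm. Lies on a flat side on the tray floor in the compartment at q + 0 degrees, along the radius (up to 13 degrees off), cap outward. Origin: centre of base face; x axis base to cap (up when it stands), 21 mm above the floor when lying. 0.11 to 0.23 kg, not slippery.
- bottle_mid (a point): Point on the tipped bottle's axis 36 mm from its base, about its centre of mass, a good place to hold it; 66 to 78 mm from the turntable axis at the start. Axes as the bottle's.
- bottle_a: Standing glue bottle of the same kind (42 mm square, 96 mm tall) in another compartment, about 85 mm from the axis. Origin: centre of its base, z up.
- bottle_b: Second standing glue bottle, as bottle_a, in another compartment.
- jar: White round jar with steel lid, 44 mm across, 75 mm tall, standing in another compartment about 85 mm from the axis. Origin: centre of its base, z up.
- wire_shelf: Fixed steel wire shelf on four legs over the back half of the turntable: 700 mm wide (its y), 230 mm deep (its x), its wires 192 to 208 mm above the bench. Origin: on the bench under the middle of its front edge (the robot's side); x points away from the robot. Small stock on its ends reaches 250 mm. The standing bottles pass under it. Behind it, beside the bench corners: a fixed nest box (left, 240 mm tall).
- drip_tray: Shallow aluminium tray fixed to the bench, 170 mm (its x) by 130 mm (its y), floor 2 mm above the bench, lip 3 mm thick and 10 mm high. Origin: centre of its underside. It is left or right of the turntable.
- screw_box: Grey open box with screws, 140 by 110 by 35 mm, fixed, on the side where the drip tray is not. Origin: centre of its underside.
- hammer: Hammer lying on the bench, 280 mm long; bystander.
- screwdriver: Screwdriver lying on the bench, 200 mm long; bystander.
- sanding_block: Cork sanding block, 90 by 45 by 30 mm; bystander.
- tape_measure: Black tape measure, 65 by 34 by 55 mm; bystander.

How it is judged (in metres and radians):
On the way, in this order (a step that is already met when the one before it is completed fails the run):
1. the bottle has been swung out from under the shelf, still lying on the turntable (its middle at least 50 mm in front of the shelf's front edge) (x of bottle_mid in the frame of wire_shelf below -0.05 m and height (world z) of bottle_mid below 0.055 m and horizontal distance between bottle_mid and turntable below 0.14 m), for 0.1 s.
2. the bottle has been lifted off the turntable (its middle at least 90 mm above the bench) (height (world z) of bottle_mid above 0.09 m), for 0.1 s.
At the end, for the whole second after the job is handed in: The tipped bottle stands still and upright (0.08 rad, cap up), base on the drip tray's floor (base centre inside the lip, under 12 mm up); bottle_a, bottle_b and the jar stand still and upright (0.15 rad) on the turntable, centres within 135 mm of its axis (angle between tipped_bottle's own x axis and vertical below 0.08 rad and height (world z) of tipped_bottle below 0.012 m and x of tipped_bottle in the frame of drip_tray between -0.075 and 0.075 m and y of tipped_bottle in the frame of drip_tray between -0.055 and 0.055 m and linear speed of tipped_bottle below 0.02 m/s and angle between each of bottle_a, bottle_b, jar's own z axis and vertical below 0.15 rad and horizontal distance between each of bottle_a, bottle_b, jar and turntable below 0.135 m and height (world z) of each of bottle_a, bottle_b, jar below 0.03 m and linear speed of each of bottle_a, bottle_b, jar below 0.03 m/s); the robot touches nothing.
It fails at once if a standing bottle or the jar is knocked over (tilted beyond 0.5 rad) (angle between any of bottle_a, bottle_b, jar's own z axis and vertical above 0.5 rad).
It fails at once if the tipped bottle is dropped or thrown (faster than 0.6 m/s with the fingers off it) (linear speed of tipped_bottle above 0.6 m/s and contact force between tipped_bottle and the fingers below 0.05 N).
It fails at once if another thing on the bench is shoved more than 30 mm (distance of any of hammer, screwdriver, sanding_block, tape_measure from where it was at the start of the episode above 0.03 m).
It also fails if it takes over 72 s, if anything falls off the work surface, if the arm or the gripper's body presses on something with over 40 N, if the wrist force passes 120 N, or if a joint passes its speed limit or range.

### The arm

A 7-joint arm with a two-finger parallel gripper is mounted at the origin on the work surface. World frame = base frame: x ahead of the robot, y to its left, z up, the work surface at z = 0. Lengths are in m, angles in degrees, forces in N, time in s.
With the tool pointing down it reaches from about 0.425 to 0.95 m from the base axis. Payload 4.7 kg.
Tool frame: the origin (TCP) lies at the very end of the fingers, on their centre line; the grasp point (between the pads) lies 19 mm behind it; z points along the fingers, y is the direction in which the jaws open and shut (so a half turn about z gives the same grasp; the last joint's range is limited). The gripper opens to 87 mm and grips with 3 to 60 N. Pads are 19 mm wide; open, the fingers measure 117 mm over their backs; the gripper's body (75 mm by 190 mm) begins 51 mm behind the grasp point.
Start: joints at [63.604, 26.849, -2.785, 87.806, 1.381, 65.374, -4.715], TCP at [0.283, -0.613, 0.201] pointing down, gripper open.
Joint ranges: [-148.3, 148.3], [-19.14, 114.17], [-79.39, 73.82], [5.75, 140.21], [-59.74, 239.74], [12.07, 113.84], [-152.46, 152.46]. Speed limits (degrees/s): [147.25, 147.25, 180, 180, 180, 180, 180].

### API

Orientations are given as a 3x3 rotation matrix whose columns are the frame's x, y, z axes.
In Python, from rig import ctrl, cams gives the robot as it stands. The module is installed in compiled form; this text tells all that it offers. Calls block until the motion is done:
- ctrl.reach(position, orientation): joint-space move of the TCP to a pose.
- ctrl.line_to(position, feed=0.15, orientation=None, max_force=None): straight line of the TCP; orientation=None keeps the orientation; feed is the mean speed in m/s. With max_force (N) it stops when the force on the tool has changed by that much, and returns True; else False.
- ctrl.movej(angles): joint-space move.
- ctrl.command_gripper(opening, grasp_force=None): finger opening in m; grasp_force is the grip in N (None keeps the last); returns when the fingers have stopped.
- ctrl.sleep(seconds).
- ctrl.ik(position, orientation): joint angles nearest the present ones, or None.
- ctrl.sense(): the state.
- cams.snapshot(name): name is "scene" or "top" or "wrist"; returns the picture (420x560x3 uint8, blue, green, red); there is no depth.
- cams.get_calibration(name): a dict with "intrinsics" (3x3 intrinsics, pixels), "camera_from_world" (4x4, takes a point from world to camera coordinates). Camera axes: x right, y down, z forward; pixel columns grow to the right and rows downward; lengths in m; the calibration is good to about 2 mm. The wrist camera is an equidistant fisheye: a pixel r from the principal point sees the ray r / f radians off the axis. A picture is of the moment at which its call begins: read the wrist's pose just before it. get_calibration takes no time and is no camera call; for the wrist camera it gives the pose at the moment of the call.
A pose or a line that the arm cannot do raises ctrl.MotionError and nothing moves.
- ctrl.sign_off(): hands the job in, once; it reports no verdict.
The state is a dict: "clock": time; "joint_positions": joint angles; "qvel": joint speeds; "effort": joint torques, N m; "ee_pos": TCP position; "ee_rot": TCP orientation; "wrist_force": force on the tool from outside, world axes, zero at the start; "moment": the same for the moment, N m; "width": finger opening in m.
Only numpy, scipy, OpenCV 4.12 (cv2) and the standard library are available. Lean on these libraries where they do the work, as an engineer would, in place of code of your own. Each camera call takes 0.05 s, during which the arm holds its last target.

## Working session

There is one attempt and no reset: what is moved stays moved. The work goes in short steps, each a Python script; the robot and the scene stay as the last script left them, time stands still between calls to the robot, and variables do not carry over. Pictures are saved under pics/ and viewed, and the job is handed in when it is done.

```bash
mkdir -p pics; ls; python3 - <<'E'
from rig import ctrl,cams
import cv2,numpy as np
np.set_printoptions(precision=4,suppress=True)
for n in ["scene","top","wrist"]:
    c=cams.get_calibration(n); print(n,c["intrinsics"],c["camera_from_world"])
    cv2.imwrite(f"pics/{n}0.png",cams.snapshot(n))
print(ctrl.sense())
E
```

```text
pics
scene [[498.9463   0.     273.3619]
 [  0.     498.9463 207.5015]
 [  0.       0.       1.    ]] [[-0.4483  0.8939  0.0018  0.2045]
 [ 0.4846  0.2447 -0.8398 -0.1811]
 [-0.7511 -0.3756 -0.5429  1.5582]
 [ 0.      0.      0.      1.    ]]
top [[539.7933   0.     282.222 ]
 [  0.     539.7933 205.5997]
 [  0.       0.       1.    ]] [[-0.0235 -0.9995 -0.0217  0.0202]
 [-0.9829  0.0271 -0.1823  0.4649]
 [ 0.1828  0.0171 -0.983   1.2339]
 [ 0.      0.      0.      1.    ]]
wrist [[325.1923   0.     274.0307]
 [  0.     325.1923 212.922 ]
 [  0.       0.       1.    ]] [[ 0.4186 -0.9082 -0.0016 -0.6744]
 [-0.8677 -0.4004  0.2944 -0.0358]
 [-0.268  -0.1219 -0.9557  0.3905]
 [ 0.      0.      0.      1.    ]]
{'clock': 0.15, 'joint_positions': array([63.6032, 26.8877, -2.7838, 87.855 ,  1.3814, 65.3759, -4.7142]), 'qvel': array([-0.0245, -0.1021, -0.0451, -0.1619, -0.0171, -0.0206,  0.0281]), 'effort': array([  0.0002, -50.8428,  -0.0809, -23.6421,  -0.0614,   0.0357,
         0.0001]), 'ee_pos': array([ 0.2823, -0.6126,  0.2003]), 'ee_rot': array([[ 0.9082,  0.4186, -0.0007],
       [ 0.4186, -0.9082,  0.0013],
       [-0.0001, -0.0015, -1.    ]]), 'wrist_force': array([ 0.3596, -0.6164,  0.0847]), 'moment': array([ 0.0407, -0.0028,  0.0955]), 'width': 0.08710286595618925}
```

View pics/scene0.png

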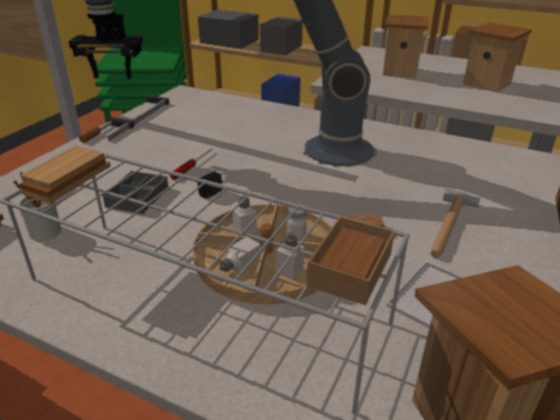

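View pics/top0.png

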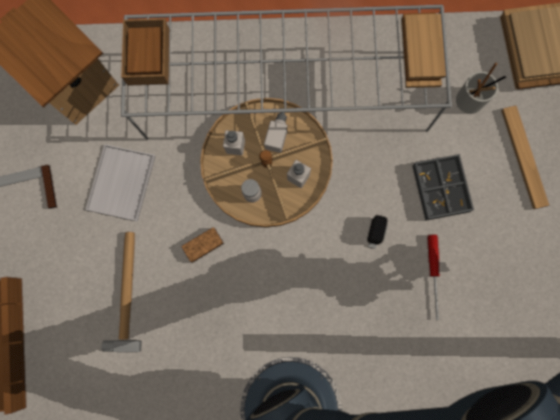

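View pics/wrist0.png

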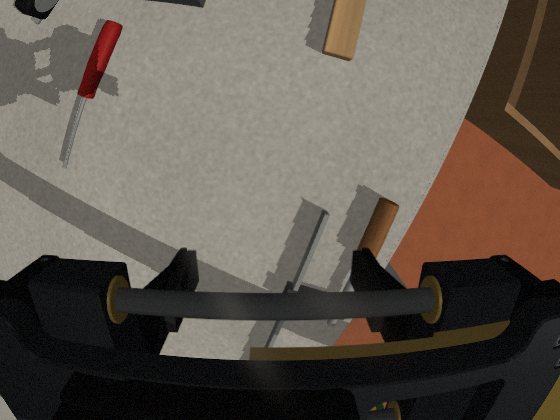

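The top view shows the turntable at about (266,160), with the tipped bottle at about (276,132) pointing up under the shelf. The drip tray is on the left at about (119,183) and the screw box on the right at (443,187). Bottle a is at (233,140), bottle b at (298,172) and the jar at (251,190). I'll enlarge it for measuring.

```bash
python3 - <<'E'
import cv2
im=cv2.imread("pics/top0.png")
cv2.imwrite("pics/top0c.png",cv2.resize(im[90:235,190:345],None,fx=4,fy=4,interpolation=cv2.INTER_CUBIC))
cv2.imwrite("pics/top0d.png",cv2.resize(im[90:270,70:220],None,fx=3.3,fy=3.3,interpolation=cv2.INTER_CUBIC))
E
cat > h.py <<'E'
from rig import ctrl,cams
import cv2,numpy as np
np.set_printoptions(precision=4,suppress=True)
def px2w(n,u,v,z,cal=None):
    c=cal or cams.get_calibration(n);K=c["intrinsics"];T=c["camera_from_world"];R=T[:3,:3]
    d=R.T@np.linalg.inv(K)@np.array([u,v,1.]);o=-R.T@T[:3,3]
    return o+d*(z-o[2])/d[2]
def w2px(n,p):
    c=cams.get_calibration(n);q=c["camera_from_world"]@np.r_[p,1.];r=c["intrinsics"]@q[:3];return r[:2]/r[2]
def down(yaw): # tool z down, jaw axis y at yaw deg from world x
    a=np.radians(yaw);y=np.array([np.cos(a),np.sin(a),0]);z=np.array([0,0,-1.]);return np.c_[np.cross(y,z),y,z]
E
```

```text
(no output)
```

View pics/top0c.png

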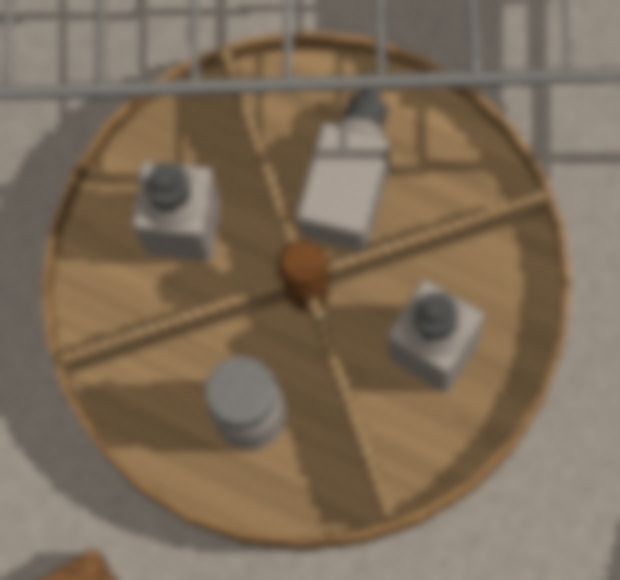

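View pics/top0d.png

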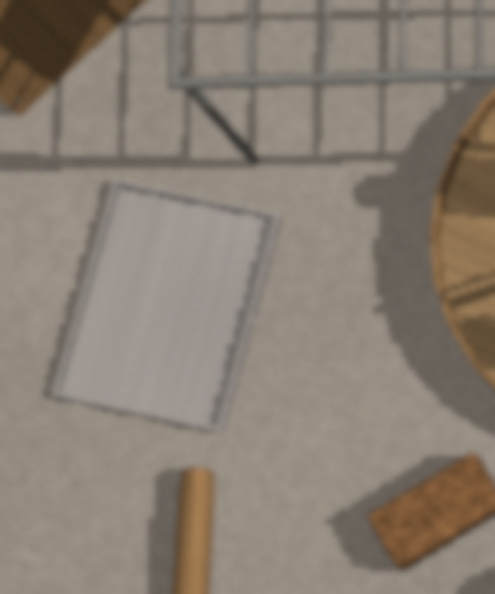

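```bash
python3 - <<'E'
from h import *
c1=lambda x,y:((x+.5)/4-.5+190,(y+.5)/4-.5+90)
c2=lambda x,y:((x+.5)/3.3-.5+70,(y+.5)/3.3-.5+90)
P=lambda uv,z:px2w("top",*uv,z)
print("rim",[P(c1(*a),.04)[:2] for a in [(42,290),(570,290),(306,33),(306,547)]])
print("post",P(c1(304,262),.085))
print("div ends",[P(c1(*a),.052) for a in [(230,60),(545,203),(387,515),(68,362)]])
print("tray",[P(c2(*a),.01) for a in [(110,185),(275,218),(217,430),(50,395)]], np.mean([P(c2(*a),.01) for a in [(110,185),(275,218),(217,430),(50,395)]],0))
print("shelf",P(c1(0,92),.2),P(c1(610,78),.2))
print("shelf", P((124,113),.2),P((447,106),.2))
print("tipped base top corners",P(c1(300,222),.062),P(c1(362,236),.062),"cap ",P(c1(365,105),.053))
print("caps a,b",P(c1(170,185),.108+.005),P(c1(436,307),.108),"jar top",P(c1(240,390),.095))
print("hammer end",P((128,235),.02),"sand",[P(a,.03) for a in [(183,243),(214,230),(222,243),(192,260)]],"tape",P((377,230),.05))
E
```

```text
rim [array([0.5781, 0.2042]), array([ 0.5687, -0.1139]), array([0.7368, 0.0417]), array([0.4171, 0.0475])]
post [0.578  0.0435 0.085 ]
div ends [array([0.7161, 0.0878, 0.052 ]), array([ 0.6198, -0.1002,  0.052 ]), array([ 0.433 , -0.0008,  0.052 ]), array([0.5301, 0.1864, 0.052 ])]
tray [array([0.6358, 0.4529, 0.01  ]), array([0.6063, 0.3269, 0.01  ]), array([0.4458, 0.3665, 0.01  ]), array([0.4754, 0.4916, 0.01  ])] [0.5408 0.4095 0.01  ]
shelf [0.6445 0.1996 0.2   ] [ 0.642  -0.1272  0.2   ]
shelf [0.6481 0.3413 0.2   ] [ 0.6419 -0.35    0.2   ]
tipped base top corners [0.6093 0.0465 0.062 ] [0.5996 0.0098 0.062 ] cap  [0.6844 0.0063 0.053 ]
caps a,b [0.618  0.1182 0.113 ] [ 0.5428 -0.0322  0.108 ] jar top [0.5006 0.0809 0.095 ]
hammer end [0.408  0.3805 0.02  ] sand [array([0.3841, 0.2457, 0.03  ]), array([0.4132, 0.1721, 0.03  ]), array([0.3817, 0.1531, 0.03  ]), array([0.3433, 0.2241, 0.03  ])] tape [ 0.4003 -0.2106  0.05  ]
```

```bash
cat >> h.py <<'E'
C=np.array([.577,.044])
def polar(az,r,z): a=np.radians(az);return np.array([C[0]+r*np.cos(a),C[1]+r*np.sin(a),z])
def tilt(az_b,t,flip=1):
    # bottle axis azimuth az_b (cap direction), tool leaning t deg so that body is on cap side; jaw perpendicular
    a=np.radians(az_b);b=np.array([np.cos(a),np.sin(a),0]);y=flip*np.array([-np.sin(a),np.cos(a),0])
    t=np.radians(t);z=-np.cos(t)*np.array([0,0,1.])-np.sin(t)*b
    return np.c_[np.cross(y,z),y,z]
def stand(az_b,t,flip=1):
    # same grasp after bottle turned upright (cap dir before was az_b)
    a=np.radians(az_b);b=np.array([np.cos(a),np.sin(a),0]);y=flip*np.array([-np.sin(a),np.cos(a),0])
    t=np.radians(t);z=np.cos(t)*b-np.sin(t)*np.array([0,0,1.])
    return np.c_[np.cross(y,z),y,z]
E
python3 - <<'E'
from h import *
print("arc")
for az in range(-200,-159+50,10)[::1]:
  for az in [az]:
    for s in (90,-90):
        j=ctrl.ik(polar(az,.125,.034),down(az+s)); print(az,s,None if j is None else np.array(j))
for az in range(-260,-200,10):
    for s in (90,-90):
        j=ctrl.ik(polar(az,.125,.034),down(az+s)); print(az,s,None if j is None else np.array(j))
print("grasp")
for az in range(-210,-99,10):
  for t in (20,30,40):
   for f in (1,-1):
    R=tilt(az,t,f); p=polar(az,.08,.045)+R[:,2]*.019
    j=ctrl.ik(p,R); 
    if j is not None: print(az,t,f,np.array(j))
print("place")
for az in range(-180,180,20):
  for t in (20,30,40):
   for f in (1,-1):
    R=stand(az,t,f); p=np.array([.54,.41,.05])+R[:,2]*.019
    j=ctrl.ik(p,R); 
    if j is not None: print(az,t,f,np.array(j))
E
```

```text
arc
-200 90 [   3.0793   22.9825  -22.9029  123.0933   14.8053   36.4872 -140.1709]
-200 -90 [ 23.1365  29.4601 -48.6704 122.0717  33.1544  42.4772  22.6979]
-190 90 [   7.0811   22.591   -24.7619  124.1365   15.8045   36.212  -128.851 ]
-190 -90 [ 25.0403  28.3074 -47.6465 123.2306  31.9746  41.4351  35.9586]
-180 90 [  10.2989   22.3552  -25.4024  124.6663   16.101    36.0377 -116.5504]
-180 -90 [ 28.8023  28.4306 -49.0002 123.7428  32.7902  41.5652  47.7368]
-170 90 [  12.1702   22.2138  -24.3371  124.675    15.4067   35.9057 -103.1329]
-170 -90 [ 32.3501  28.8914 -50.1129 123.6681  33.6511  41.9915  59.6935]
-160 90 [ 13.9457  22.4365 -23.2821 124.089   14.8491  36.0607 -89.8403]
-160 -90 [ 35.0384  29.4156 -50.3196 123.0292  34.0483  42.463   72.1463]
-150 90 [ 15.7821  23.047  -22.604  122.9244  14.6417  36.5328 -77.036 ]
-150 -90 [ 48.0116  39.7835 -67.5426 121.3821  48.1986  52.4934  72.0344]
-140 90 [ 17.9306  24.0668 -22.7649 121.2184  15.0723  37.3609 -65.1161]
-140 -90 [ 49.5524  41.073  -67.5852 119.6857  48.8461  53.7722  84.1711]
-130 90 [ 20.3013  25.457  -23.7818 119
[... 11839 characters left out ...]
]
140 30 -1 [  5.9383  67.0376 -49.4309  77.6784 -10.7478  73.0195  25.4373]
140 40 1 [ -10.2627   53.5476  -20.4551   81.7772  -29.7465   72.3967 -140.2895]
140 40 -1 [  3.4755  61.1437 -46.5673  80.7461  -7.4465  68.2474  23.0412]
160 20 1 [ -14.5567   68.7706  -19.1303   60.5619  -30.3081  103.3882 -133.0357]
160 20 -1 [ -1.233   78.1916 -54.3359  59.2405  -4.185   99.1349  28.3141]
160 30 1 [ -13.2477   64.2708  -23.0698   64.8363  -22.6459   95.0525 -135.0369]
160 30 -1 [ -1.5464  72.5555 -52.1206  63.7515  -0.5383  92.9406  28.9336]
160 40 1 [ -12.9392   59.5947  -25.3332   69.5451  -16.1941   86.9359 -137.2605]
160 40 -1 [ -2.5065  66.6226 -49.3104  68.6424   2.4863  86.2522  29.02  ]
```

```bash
python3 - <<'E'
from h import *
az=-162.7
try:
    ctrl.reach(polar(az,.125,.16),down(az-90)); print(ctrl.sense()["clock"],ctrl.sense()["joint_positions"])
    ctrl.command_gripper(.03); print(ctrl.sense()["clock"])
except ctrl.MotionError as e: print(e)
c=cams.get_calibration("wrist");cv2.imwrite("pics/w1.png",cams.snapshot("wrist"))
cv2.imwrite("pics/t1.png",cv2.resize(cams.snapshot("top")[90:235,190:345],None,fx=4,fy=4))
cv2.imwrite("pics/s1.png",cams.snapshot("scene"))
E
```

```text
2.45 [ 39.7805  16.0355 -53.0886 116.6828  15.7381  54.5551  85.7042]
3.6
```

View pics/w1.png

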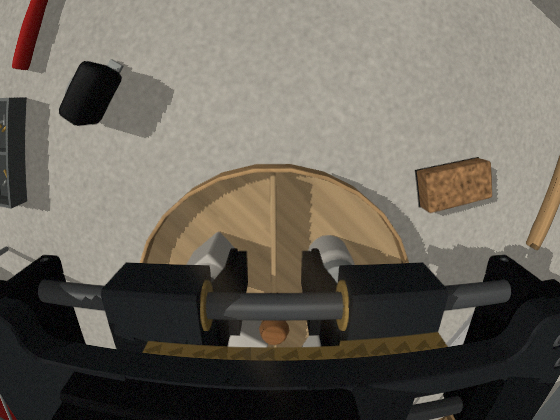

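View pics/s1.png

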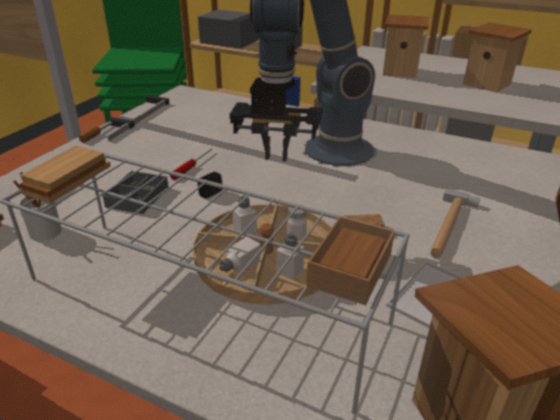

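The wrist view shows the divider at column 274, midway between the fingers at columns 238 and 311. Next I go down and make the first stroke.

```bash
cat >> h.py <<'E'
def arc(a0,a1,r,z,n,feed,s=-90):
    for a in np.linspace(a0,a1,n+1)[1:]:
        ctrl.line_to(polar(a,r,z),feed=feed,orientation=down(a+s))
        f=ctrl.sense()["wrist_force"]
        if np.linalg.norm(f)>15: print("force",a,f); break
E
python3 - <<'E'
from h import *
az=-162.7
print(ctrl.line_to(polar(az,.125,.034),feed=.1,max_force=6)); s=ctrl.sense();print(s["clock"],s["wrist_force"],s["ee_pos"])
if s["ee_pos"][2]<.037:
    ctrl.command_gripper(.011,5); print(ctrl.sense()["width"])
    arc(az,-240,.125,.034,5,.07); ctrl.sleep(.3)
    s=ctrl.sense();print(s["clock"],s["wrist_force"],s["ee_pos"])
cv2.imwrite("pics/t2.png",cv2.resize(cams.snapshot("top")[70:260,170:370],None,fx=3,fy=3))
cv2.imwrite("pics/s2.png",cams.snapshot("scene"))
E
```

```text
False
5.1583 [-0.4428 -0.1714 -0.0087] [0.4582 0.0069 0.0345]
0.011113114893410526
9.2917 [ 0.3676  0.5173 -0.3523] [0.5143 0.1519 0.034 ]
```

View pics/t2.png

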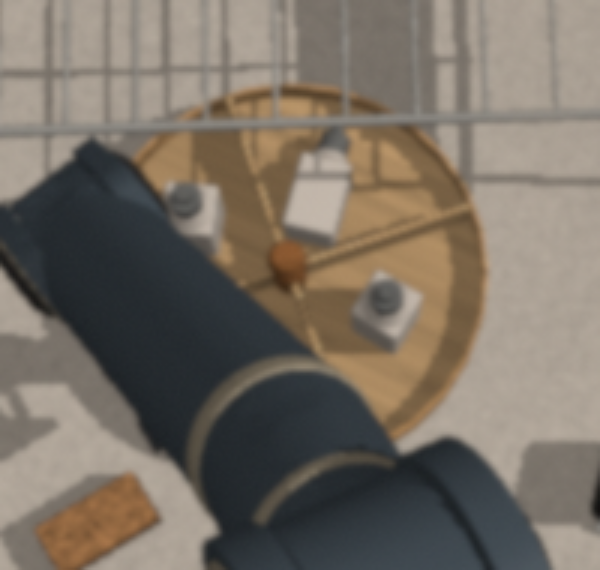

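View pics/s2.png

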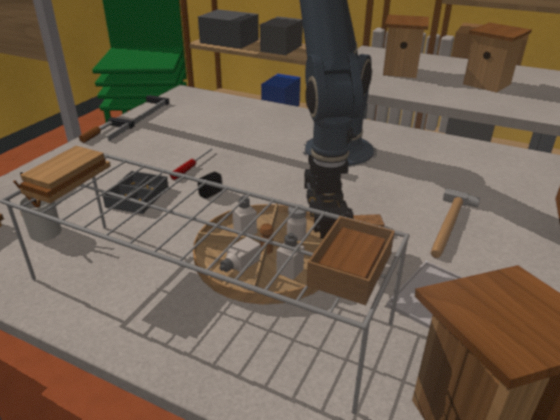

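```bash
python3 - <<'E'
from h import *
cv2.imwrite("pics/w3.png",cams.snapshot("wrist"))
cv2.imwrite("pics/t3.png",cv2.resize(cams.snapshot("top")[70:260,170:370],None,fx=3,fy=3))
im=cams.snapshot("scene")[150:320,170:420]
cv2.imwrite("pics/s3.png",cv2.resize(im,None,fx=3,fy=3))
print(ctrl.sense())
E
```

```text
{'clock': 9.5417, 'joint_positions': array([ -1.8643,  28.3115, -24.4337, 114.1998,  17.4005,  40.9987,
        -6.9672]), 'qvel': array([-0.0598,  0.0351, -0.0232, -0.1216,  0.0312,  0.0851, -0.068 ]), 'effort': array([  0.0288, -42.8223,  -4.1775, -16.2531,  -0.0444,   0.0294,
         0.0007]), 'ee_pos': array([0.5145, 0.1522, 0.034 ]), 'ee_rot': array([[-0.5001,  0.866 ,  0.    ],
       [ 0.866 ,  0.5001, -0.    ],
       [-0.    , -0.    , -1.    ]]), 'wrist_force': array([ 0.3812,  0.2623, -0.3115]), 'moment': array([ 0.0014, -0.155 , -0.0376]), 'width': 0.011406674262953356}
```

View pics/w3.png

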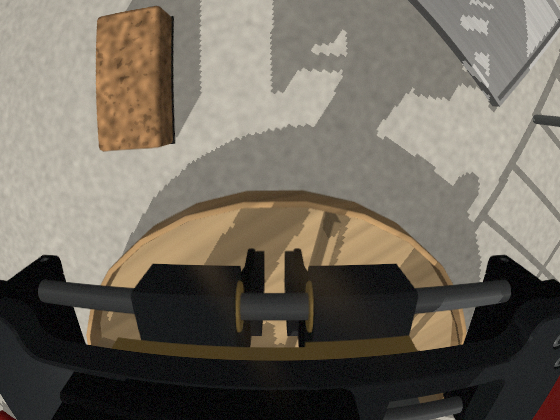

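View pics/s3.png

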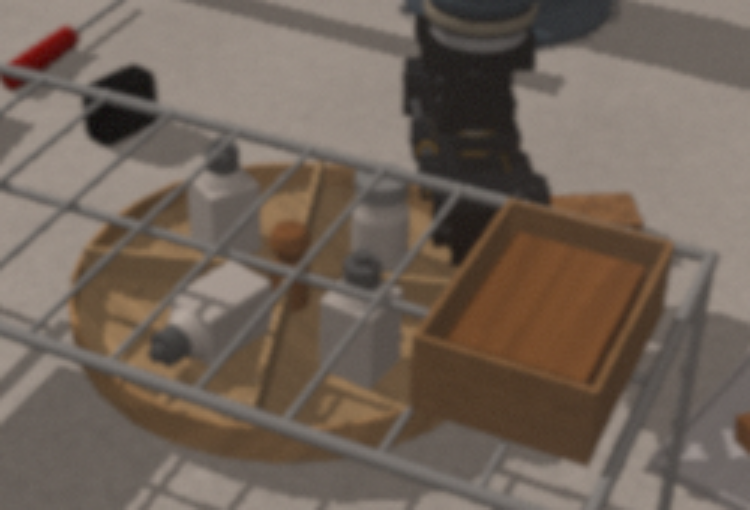

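```bash
python3 - <<'E'
from h import *
f=lambda p:(w2px("scene",p)-[170,150])*3
print("tcp",f([.5145,.152,.034]))
for az in [17.3,107.3,197.3,287.3]: print(az,[f(polar(az,r,.052)) for r in (.02,.125,.155)])
print("post",f(polar(0,0,.085)))
for az in range(0,360,45): print(az,f(polar(az,.16,.04)))
E
```

```text
tcp [460.0742 277.5014]
17.3 [array([284.8625, 279.9555]), array([256.5129, 375.7158]), array([247.4605, 406.293 ])]
107.3 [array([317.1123, 266.1822]), array([463.0775, 280.6733]), array([505.5006, 284.885 ])]
197.3 [array([294.4789, 247.4733]), array([317.1587, 170.8648]), array([323.0387, 151.0031])]
287.3 [array([262.5133, 260.7617]), array([121.7523, 246.7872]), array([ 82.2016, 242.8607])]
post [289.487  225.9446]
0 [176.2285 409.8641]
45 [365.8272 419.4401]
90 [497.2061 340.0089]
135 [491.9051 236.9026]
180 [380.8151 170.2438]
225 [229.8024 164.1174]
270 [104.1998 220.2201]
315 [ 71.3195 319.9495]
```

```bash
python3 - <<'E'
from h import *
arc(-240,-180,.125,.034,4,.12)
s=ctrl.sense();print(s["clock"],s["ee_pos"],s["wrist_force"])
im=cams.snapshot("scene")[150:320,170:420]
cv2.imwrite("pics/s4.png",cv2.resize(im,None,fx=3,fy=3))
cv2.imwrite("pics/w4.png",cams.snapshot("wrist"))
E
```

```text
11.2417 [0.4529 0.0452 0.0342] [-0.3211 -0.6794  0.5118]
```

View pics/s4.png

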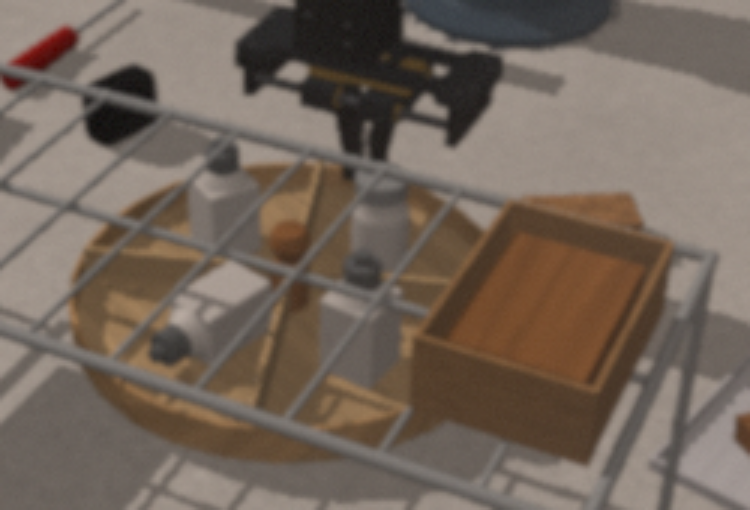

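View pics/w4.png

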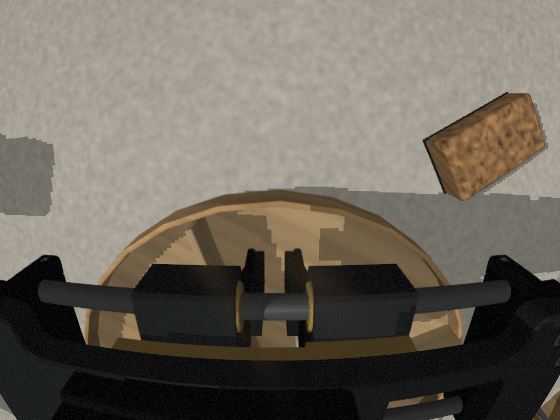

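```bash
python3 - <<'E'
from h import *
for a in (-170,-166,-162,-158):
    ctrl.line_to(polar(a,.125,.034),feed=.06,orientation=down(a-90))
    s=ctrl.sense();print(a,s["clock"],s["ee_pos"],s["wrist_force"],s["width"])
im=cams.snapshot("scene")[150:320,170:420]
cv2.imwrite("pics/s5.png",cv2.resize(im,None,fx=3,fy=3))
cv2.imwrite("pics/w5.png",cams.snapshot("wrist"))
E
```

```text
-170 11.8583 [0.4541 0.0231 0.0341] [-0.2929 -0.4157  0.4176] 0.011014280089739509
-166 12.15 [0.4557 0.0143 0.034 ] [-0.2651 -0.7264 -0.4868] 0.011053150431506042
-162 12.4417 [0.4581 0.0058 0.034 ] [ 0.1242 -0.6448 -0.3464] 0.010881663673527617
-158 12.7333 [ 0.461  -0.0025  0.034 ] [-0.1081 -0.1207  0.7392] 0.010767468910590982
```

View pics/s5.png

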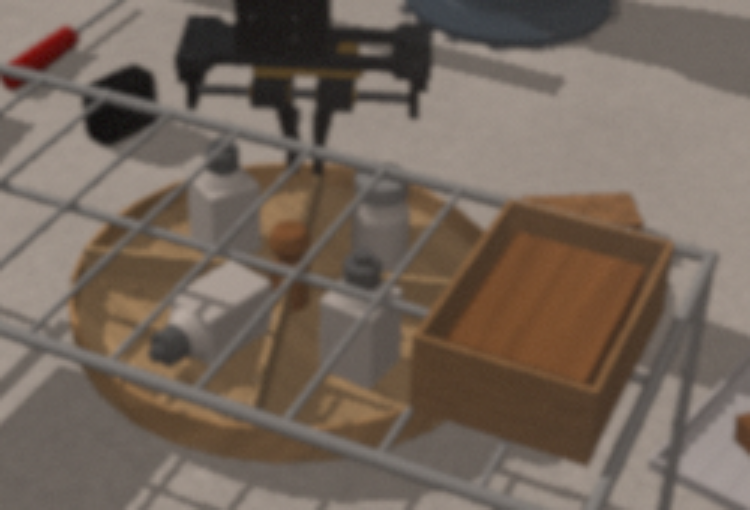

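View pics/w5.png

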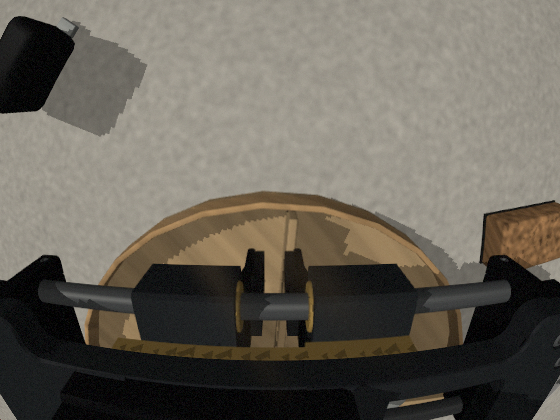

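```bash
python3 - <<'E'
from h import *
im=cams.snapshot("scene")[150:230,220:320]
cv2.imwrite("pics/s6.png",cv2.resize(im,None,fx=7,fy=7,interpolation=cv2.INTER_CUBIC))
s=ctrl.sense();R=s["ee_rot"]
for d in (-.0055,.0055): print((w2px("scene",s["ee_pos"]+R[:,1]*d)-[220,150])*7)
E
```

```text
[345.5876 440.1714]
[377.6383 441.6622]
```

View pics/s6.png

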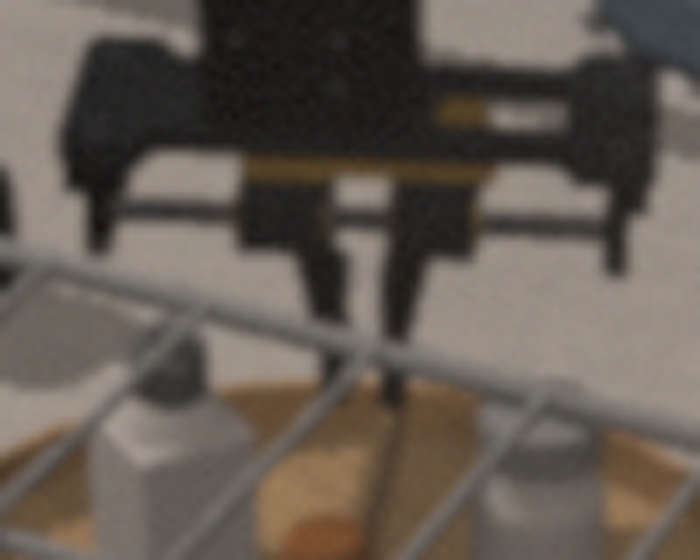

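```bash
python3 - <<'E'
from h import *
p=np.array([.2823,-.6126,.2003]);y=np.array([.4186,-.9082,0])
for d in (-.0435,0,.0435): print((w2px("scene",p+y*d)-[60,0])*7)
im=cv2.imread("pics/scene0.png")[0:90,60:160]
cv2.imwrite("pics/s0z.png",cv2.resize(im,None,fx=7,fy=7,interpolation=cv2.INTER_CUBIC))
R=down(-162.7-90);p=polar(-162.7,.125,.16)
for d in (-.015,.015): print((w2px("scene",p+R[:,1]*d)-[220,90])*7)
im=cv2.imread("pics/s1.png")[90:180,220:320]
cv2.imwrite("pics/s1z.png",cv2.resize(im,None,fx=7,fy=7,interpolation=cv2.INTER_CUBIC))
E
```

```text
[479.4634 591.3135]
[376.7911 589.983 ]
[274.281  588.6546]
[345.6152 533.2702]
[437.5795 540.582 ]
```

View pics/s0z.png

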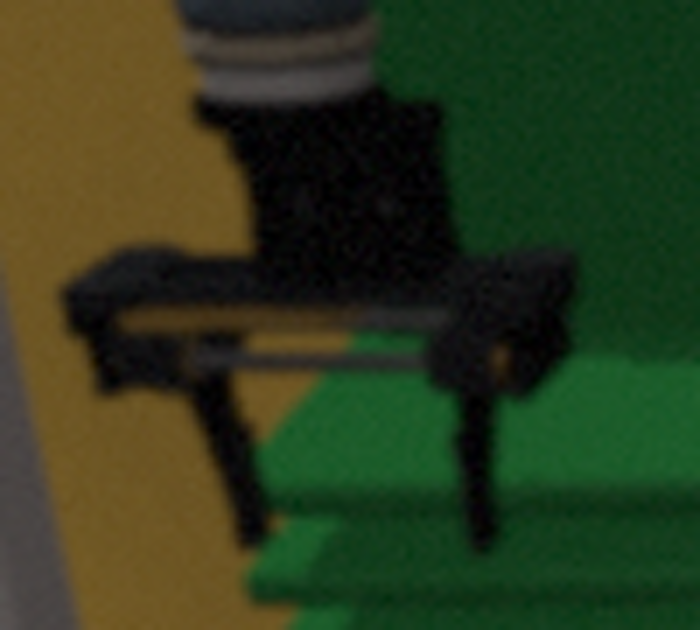

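View pics/s1z.png

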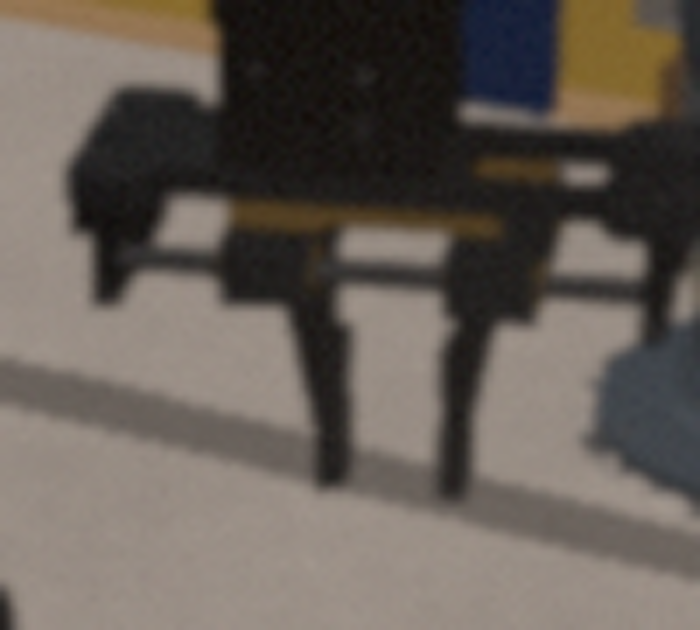

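Fingertips show about 16 mm higher than the reported TCP (s6, row ~395 against 440 predicted), so they passed over the divider. I'll check this with a gentle touch on the tray floor.

```bash
python3 - <<'E'
from h import *
a=-161.5
ctrl.command_gripper(.018)
ctrl.line_to(polar(a,.125,.034),feed=.06,orientation=down(a-90))
hit=ctrl.line_to(polar(a,.125,-.002),feed=.03,max_force=5)
s=ctrl.sense();print(hit,s["clock"],s["ee_pos"],s["wrist_force"])
im=cams.snapshot("scene")[150:230,220:320]
cv2.imwrite("pics/s7.png",cv2.resize(im,None,fx=7,fy=7,interpolation=cv2.INTER_CUBIC))
E
```

```text
True 14.725 [ 0.4583  0.0044 -0.0011] [-0.3755 -0.3494  5.1581]
```

View pics/s7.png

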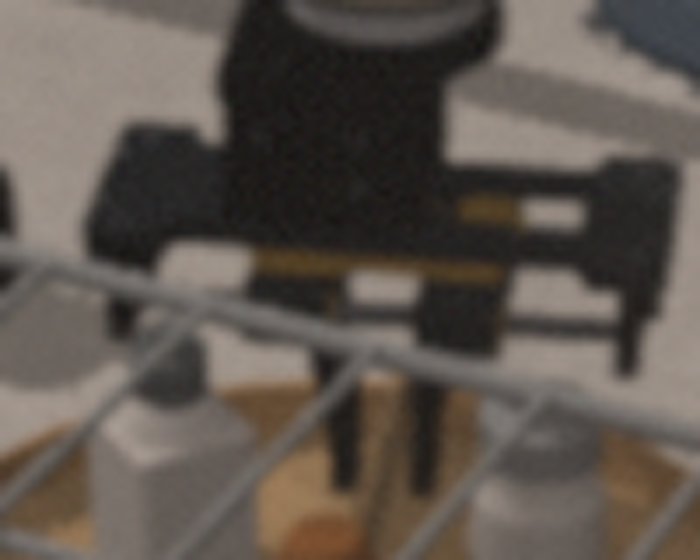

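The floor contact came at reported z = -0.001, while the floor is at 0.020. So the true fingertip is about 20.5 mm short of the reported TCP along the tool, and I'll correct for that. Now I repeat the stroke.

```bash
cat >> h.py <<'E'
D=.0205
def cmd(p,R): return np.asarray(p)+R[:,2]*D   # true tip p -> commanded TCP
E
python3 - <<'E'
from h import *
a=-161.5; z=.029-D
ctrl.line_to(polar(a,.125,z),feed=.08)
ctrl.command_gripper(.011,5); print(ctrl.sense()["width"])
arc(a,-238,.125,z,5,.07); ctrl.sleep(.2)
s=ctrl.sense();print(s["clock"],s["wrist_force"],s["ee_pos"])
cv2.imwrite("pics/t8.png",cv2.resize(cams.snapshot("top")[70:260,170:370],None,fx=3,fy=3))
im=cams.snapshot("scene")[150:320,170:420]
cv2.imwrite("pics/s8.png",cv2.resize(im,None,fx=3,fy=3))
E
```

```text
0.011066959697343025
18.8417 [-1.295   0.1789 -0.3855] [0.5101 0.1493 0.0084]
```

View pics/t8.png

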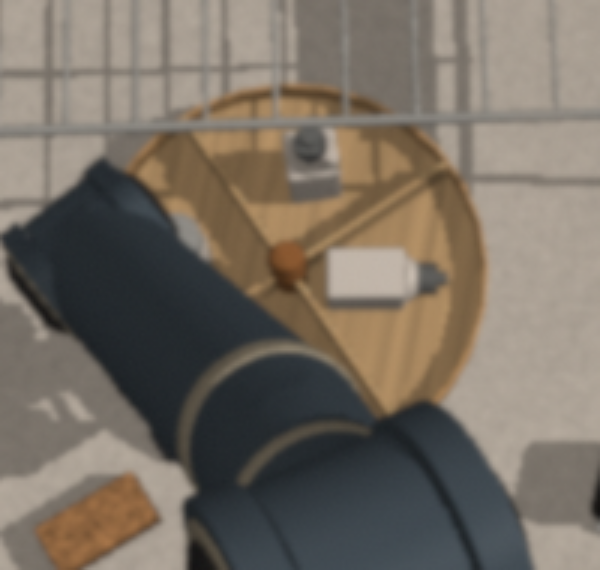

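View pics/s8.png

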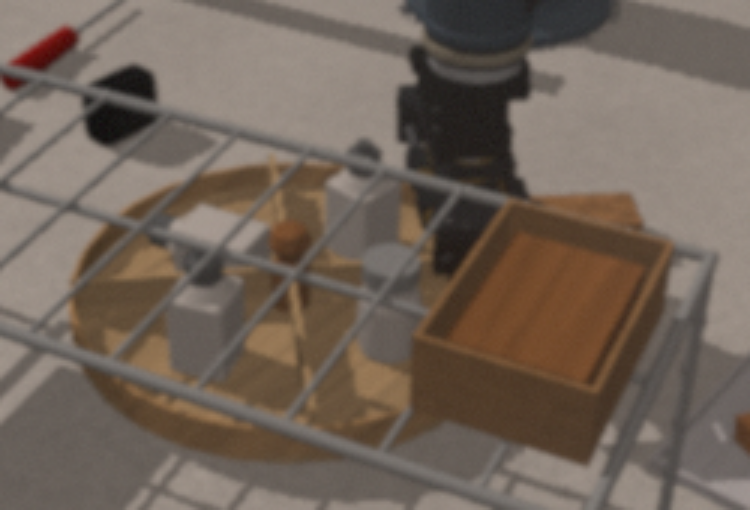

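```bash
python3 - <<'E'
from h import *
ctrl.command_gripper(.03)
p=ctrl.sense()["ee_pos"];p[2]=.12
ctrl.line_to(p,feed=.2)
a=-147.3; z=.029-D
ctrl.reach(polar(a,.125,.12),down(a-90))
hit=ctrl.line_to(polar(a,.125,z),feed=.12,max_force=5)
s=ctrl.sense();print(hit,s["clock"],s["ee_pos"],s["wrist_force"])
if not hit:
    ctrl.command_gripper(.011,5); print(ctrl.sense()["width"])
    arc(a,-195,.125,z,3,.07); ctrl.sleep(.2)
    ctrl.command_gripper(.03)
    p=ctrl.sense()["ee_pos"];p[2]=.16
    ctrl.line_to(p,feed=.2)
    a=-135; R=down(a+90)
    ctrl.reach(cmd(polar(a,.30,.25),R),R) 
s=ctrl.sense();print(s["clock"],s["ee_pos"],s["wrist_force"])
cv2.imwrite("pics/t9.png",cv2.resize(cams.snapshot("top")[70:260,170:370],None,fx=3,fy=3))
im=cams.snapshot("scene")[150:320,170:420]
cv2.imwrite("pics/s9.png",cv2.resize(im,None,fx=3,fy=3))
E
```

```text
False 22.9917 [ 0.4724 -0.0234  0.0091] [-0.5913  0.0718 -0.8076]
0.01144547791957886
28.6 [ 0.365  -0.1674  0.2288] [0.1586 0.3862 0.3249]
```

View pics/t9.png

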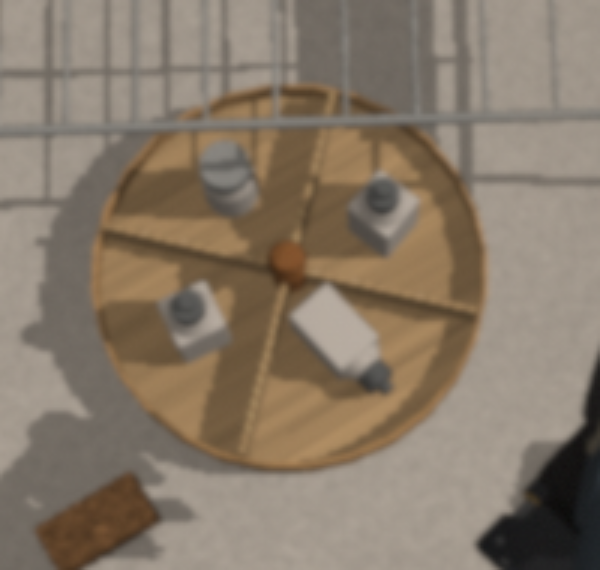

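View pics/s9.png

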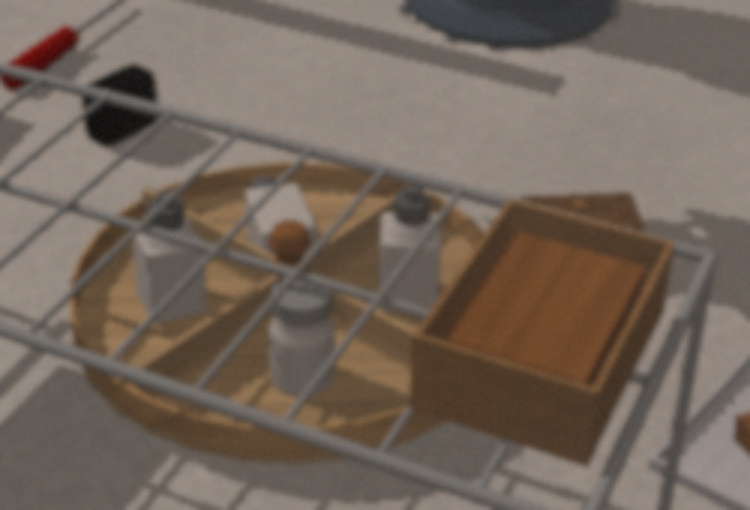

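The bottle now lies front-right, clear of the shelf, and the other three are standing. I'll enlarge its outline.

```bash
python3 - <<'E'
from h import *
im=cams.snapshot("top")[155:215,255:315]
cv2.imwrite("pics/t10.png",cv2.resize(im,None,fx=10,fy=10,interpolation=cv2.INTER_CUBIC))
E
```

```text
(no output)
```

View pics/t10.png

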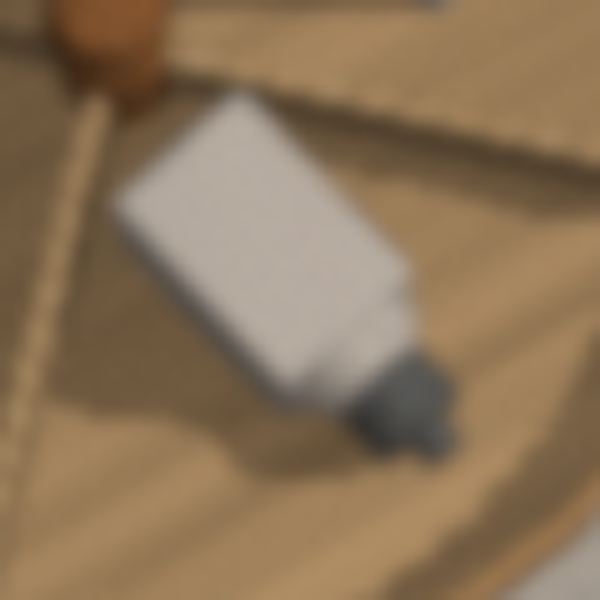

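```bash
cat > est.py <<'E'
from h import *
c=lambda x,y:px2w("top",(x+.5)/10-.5+255,(y+.5)/10-.5+155,.062)
q=np.array([c(115,205),c(240,95),c(410,270),c(285,385)])
base=(q[0]+q[1])/2; sh=(q[2]+q[3])/2
t=px2w("top",(445.5)/10-.5+255,450.5/10-.5+155,.041)
E
python3 - <<'E'
from est import *
print(q,[np.linalg.norm(q[i]-q[(i+1)%4]) for i in range(4)])
d=t-base;d2=sh-base;print(base,sh,t,np.linalg.norm(d[:2]),np.degrees(np.arctan2(d[1],d[0])),np.degrees(np.arctan2(d2[1],d2[0])))
az=np.degrees(np.arctan2(d2[1],d2[0]))
u=d2/np.linalg.norm(d2)
print("mid r",np.linalg.norm((base+u*.036)[:2]-C), base+u*.036)
for L in (.04,.045):
 for t_ in (25,30,35):
  for f in (1,-1):
    R=tilt(az,t_,f); g=base+u*L; g[2]=.043
    j=ctrl.ik(cmd(g+R[:,2]*.019,R),R); jj=ctrl.ik(cmd(g+R[:,2]*(.019-.12),R),R); print(L,t_,f,j,jj)
E
```

```text
[[ 0.536   0.0444  0.062 ]
 [ 0.5619  0.0144  0.062 ]
 [ 0.5183 -0.0246  0.062 ]
 [ 0.4916  0.0054  0.062 ]] [np.float64(0.03964739684660457), np.float64(0.058440182868409456), np.float64(0.04019099051456672), np.float64(0.059127486237531335)]
[0.5489 0.0294 0.062 ] [ 0.5049 -0.0096  0.062 ] [ 0.4792 -0.0319  0.041 ] 0.09283826072836597 -138.7191188192209 -138.44858551135061
mid r 0.06714054293423771 [0.522  0.0055 0.062 ]
0.04 25 1 [ 50.8345  39.6009 -58.2099 127.8377  58.4455  17.5588 -98.0885] [ 25.891   11.9181 -17.2726 128.8397 -35.0519  28.0437  -9.4648]
0.04 25 -1 [ 55.1774  44.4588 -65.345  127.6614  67.4244  23.6021  74.5578] [ 53.7355  17.2091 -49.487  127.5284 -13.434   24.8946 150.4299]
0.04 30 1 [  59.5043   48.2014  -68.494   129.5438   78.4576   21.6398 -112.8695] [ 29.3366  12.3319 -16.8626 131.5863 -49.8875  27.4109   8.1202]
0.04 30 -1 [ 56.1047  43.5016 -62.51   129.6772  73.4062  15.57    70.5847] [ 67.0866  22.2912 -61.795  129.899  -10.82    20.1693 151.6425]
0.04 35 1 [  60.9251   48.2963  -66.4055  131.3446   90.0749   15.1142 -121.8822] [ 65.4789  20.9803 -54
[... 346 characters left out ...]
  46.7795 -68.5259 127.975   70.3186  26.45    72.7487] [ 54.3063  16.8855 -49.3464 127.8371 -14.4137  25.0735 151.854 ]
0.045 30 1 [  60.1497   48.0292  -68.5229  129.9008   78.1925   21.3778 -112.2953] [ 29.5144  12.0939 -16.3396 131.8803 -50.1933  27.7904   8.9619]
0.045 30 -1 [ 56.2076  42.7184 -61.6723 130.0557  72.0662  14.5123  72.0541] [ 68.6665  22.5605 -62.9593 130.1398  -9.8673  20.3158 151.2528]
0.045 35 1 [  61.5497   48.0984  -66.3664  131.6799   89.7398   14.7768 -121.2188] [ 66.2516  20.7775 -54.6777 132.8036 -39.7915  19.386    3.9359]
0.045 35 -1 [ 61.5497  48.0984 -66.3664 131.6799  89.7398  14.7768  58.7812] [ 79.3708  31.7191 -74.2768 132.3814   8.1909  16.2541 137.8257]
```

```bash
python3 - <<'E'
from est import *
az=-138.5;u=(sh-base)/np.linalg.norm(sh-base)
for t_ in (10,15,20):
  for L in (.044,.048):
    R=tilt(az,t_,-1); g=base+u*L; g[2]=.043
    j=ctrl.ik(cmd(g+R[:,2]*.019,R),R); g2=g.copy();g2[2]=.25; jj=ctrl.ik(cmd(g2+R[:,2]*.019,R),R); print(t_,L,j,jj)
for t_ in (10,15,20):
  for a in (-40,-30,-20,-10,0,10,20,30):
    R=stand(a,t_,-1); g=np.array([.54,.41,.0])
    print(t_,a,*[ctrl.ik(cmd(g+[0,0,h]+R[:,2]*.019,R),R) for h in (.05,.25)])
E
```

```text
10 0.044 [ 22.884   28.7657 -29.5914 122.4908  17.8827  25.1223 113.1028] [ 18.5605   9.5171 -21.8606 112.3076  -3.4782  51.0777 130.7162]
10 0.048 [ 23.1745  28.558  -29.5025 122.8499  17.5859  24.9327 113.6526] [ 18.5982   9.2049 -21.4697 112.6465  -3.7708  51.059  131.2812]
15 0.044 [ 26.9607  28.7559 -31.8508 124.7387  14.7935  19.3696 117.8633] [ 17.0605   7.7899 -17.5206 114.8966 -10.3428  46.8097 137.7958]
15 0.048 [ 27.3416  28.5761 -31.845  125.0768  14.4265  19.2219 118.5106] [ 16.9838   7.4885 -17.0038 115.223  -10.6601  46.8492 138.4012]
20 0.044 [ 32.4096  29.6273 -35.752  126.8099  12.6553  13.9652 122.1527] [ 13.2053   6.2587 -10.7412 117.6032 -18.6246  43.1849 146.3568]
20 0.048 [ 32.8977  29.4857 -35.8471 127.126   12.2247  13.8641 122.8931] [ 12.9734   5.9716 -10.0637 117.9196 -18.9309  43.2872 146.9705]
10 -40 [-49.0584  61.9812 -24.5578  94.5388  84.783  104.8773 112.0499] [-42.2715  46.9208 -35.3459  95.6967  86.2626 112.5337 126.9244]
10 -30 [-56.6131  57.8192 -13.6826 102.4203  86.8402  92.8051 109.6829] [-49.0244  40.7108 -24.5392 103.5749  87.166   99.3397 12
[... 2334 characters left out ...]
48  130.855 ]
20 -10 [-95.2006  58.9782  41.1145 119.2779  91.4869  35.0401  97.2824] [-87.693   30.1766  30.1893 118.1872  84.8744  50.9199 127.888 ]
20 0 [-85.8398  52.9996  29.7782 124.5325 114.0738  46.0594  85.8565] [-107.9909   40.6878   63.011   124.8183  102.2125   24.3527  109.9376]
20 10 [-56.7587  46.8788  -2.7679 127.8464 129.3914  68.0983  95.7301] [-99.3547  30.9324  52.0077 129.2858 126.3212  32.4816  98.1708]
20 20 [-42.7664  47.3247 -13.6565 130.9068 144.8728  73.394  100.2714] [-61.0558  20.0299   8.1029 131.1348 135.4086  45.493  108.9908]
20 30 [-18.3583  52.8787 -35.5033 132.0151 160.3938  76.7217 117.9812] [-18.128   22.6864 -35.2912 131.1956 147.0354  48.6701 118.7433]
```

```bash
python3 - <<'E'
from est import *
az=-138.5;u=(sh-base)/np.linalg.norm(sh-base)
R=tilt(az,15,-1); g=base+u*.046; g[2]=.046
T=lambda h:cmd(g+[0,0,h]+R[:,2]*.019,R)
ctrl.command_gripper(.054)
ctrl.reach(T(.12),R); print(ctrl.sense()["clock"],ctrl.sense()["joint_positions"])
hit=ctrl.line_to(T(.03),feed=.12,max_force=6)
print(hit,ctrl.sense()["clock"],ctrl.sense()["ee_pos"])
cv2.imwrite("pics/w11.png",cams.snapshot("wrist"))
im=cams.snapshot("scene")[130:300,170:420]
cv2.imwrite("pics/s11.png",cv2.resize(im,None,fx=3,fy=3,interpolation=cv2.INTER_CUBIC))
p=g+[0,0,.03]+R[:,2]*.019
print([(w2px("scene",p+R[:,1]*d)-[170,130])*3 for d in (-.027,.027)])
E
```

```text
31.875 [ 23.3704  14.7246 -25.5334 120.1298  -5.9341  35.2218 135.1877]
False 32.775 [0.5228 0.0057 0.0384]
[array([241.494 , 266.7363]), array([310.5593, 256.6394])]
```

View pics/w11.png

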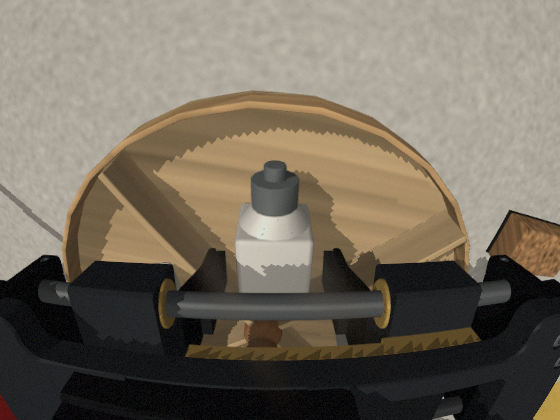

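View pics/s11.png

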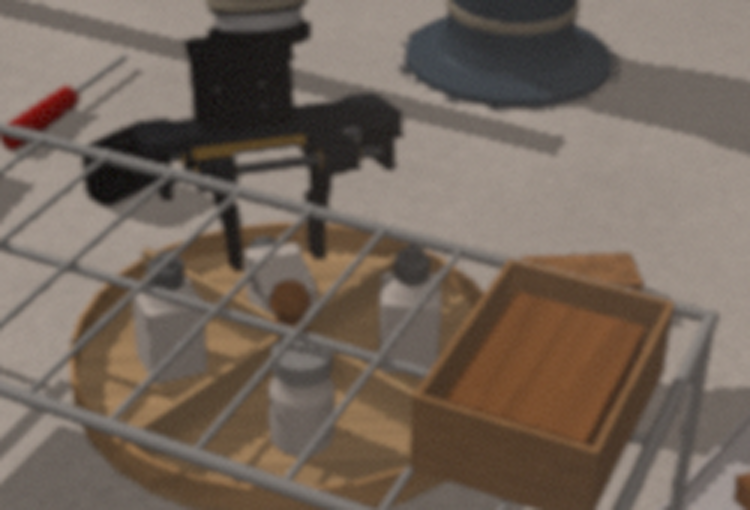

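Fingertips sit where predicted, and the wrist view shows the bottle straight and centred between them (column 275). Now I grip and lift.

```bash
python3 - <<'E'
from est import *
az=-138.5;u=(sh-base)/np.linalg.norm(sh-base)
R=tilt(az,15,-1); g=base+u*.046; g[2]=.046
T=lambda h:cmd(g+[0,0,h]+R[:,2]*.019,R)
hit=ctrl.line_to(T(0),feed=.08,max_force=6)
s=ctrl.sense();print(hit,s["clock"],s["ee_pos"],T(0))
ctrl.command_gripper(.030,30)
s=ctrl.sense();print(s["clock"],s["width"],s["wrist_force"])
if s["width"]>.036:
    ctrl.line_to(T(.03),feed=.06)
    ctrl.line_to(T(.24),feed=.2)
    s=ctrl.sense();print(s["clock"],s["width"],s["wrist_force"],s["joint_positions"])
cv2.imwrite("pics/w12.png",cams.snapshot("wrist"))
cv2.imwrite("pics/s12.png",cams.snapshot("scene"))
E
```

```text
False 33.4 [0.5222 0.0058 0.0078] [0.5222 0.0056 0.0078]
33.8 0.04148907484883217 [-0.7149 -0.0731  3.1453]
35.65 0.041531951990428057 [-0.4324  0.5596 -2.6676] [ 25.711    6.3055 -26.3013 111.9889  -9.0433  51.5196 136.2804]
```

View pics/w12.png

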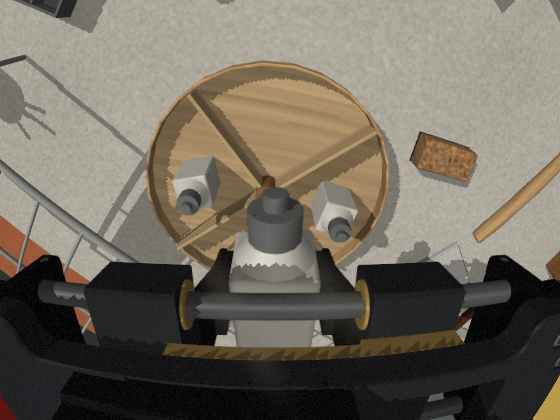

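View pics/s12.png

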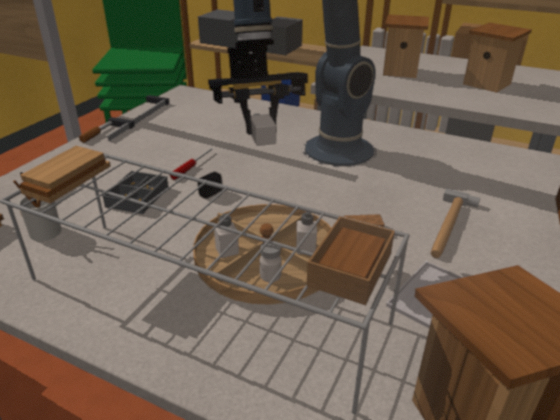

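```bash
cat >> h.py <<'E'
UP=np.array([0,0,1.])
def orient(az,phi,t=15,f=-1):
    a=np.radians(az);b=np.array([np.cos(a),np.sin(a),0]);y=f*np.array([-np.sin(a),np.cos(a),0])
    p=np.radians(phi);t=np.radians(t);e1=np.cos(p)*b+np.sin(p)*UP;e2=-np.cos(p)*UP+np.sin(p)*b
    z=-np.sin(t)*e1+np.cos(t)*e2
    return np.c_[np.cross(y,z),y,z]
G0=np.array([.5145,-.0011,.286]); PL=np.array([.545,.395]); AZ=-20
def way(s):
    g=(1-s)*G0+s*np.r_[PL,.16]; g[2]=.286+.06*np.sin(np.pi*s)-.106*s; g[0]-=.06*np.sin(np.pi*s)
    R=orient(-138.5+s*(AZ+138.5),90*min(1,s*1.25)); return cmd(g+R[:,2]*.019,R),R
E
python3 - <<'E'
from h import *
print(ctrl.sense()["ee_pos"],way(0)[0])
for s in np.linspace(0,1,9):
    p,R=way(s);print(round(s,2),p,ctrl.ik(p,R))
im=cv2.imread("pics/top0.png")
for n,uv in dict(saw=(50,185),sawtop=(45,166),sawbot=(50,208)).items(): print(n,px2w("top",*uv,.02))
E
```

```text
[0.5213 0.0057 0.2464] [0.5222 0.0057 0.2478]
0.0 [0.5222 0.0057 0.2478] [ 25.7149   6.244  -26.3051 111.8773  -9.0539  51.5274 136.2766]
0.12 [0.4957 0.049  0.2562] [ 17.116    9.3116 -30.4766 106.1807   4.4794  65.1588 131.4504]
0.25 [0.4768 0.0894 0.2635] [  7.3936  13.4971 -35.3873 102.3181  17.165   77.0318 127.8228]
0.38 [0.4692 0.1294 0.2665] [ -3.605   18.7083 -39.2499 100.4081  29.6829  87.2898 125.1098]
0.5 [0.4746 0.1714 0.2633] [-13.5291  25.2034 -43.2882 100.4116  43.097   96.3284 122.7343]
0.62 [0.4921 0.2172 0.2527] [-21.5069  33.0321 -47.1414 102.2599  58.0987 104.7347 120.5138]
0.75 [0.5189 0.2678 0.235 ] [-32.4394  38.7867 -41.4535 105.8082  72.4007 107.8142 119.9748]
0.88 [0.5496 0.3237 0.206 ] [-37.3451  42.4166 -38.0435 109.2179  85.4714 104.2148 120.3329]
1.0 [0.5809 0.382  0.1698] [-37.912   44.6903 -36.6364 112.0069  98.4143  96.4439 121.4687]
saw [0.5366 0.5763 0.02  ]
sawtop [0.585  0.5914 0.02  ]
sawbot [0.4792 0.5731 0.02  ]
```

```bash
python3 - <<'E'
from h import *
for s in np.linspace(0,1,9)[1:]:
    p,R=way(s); ctrl.line_to(p,feed=.09,orientation=R)
s=ctrl.sense();print(s["clock"],s["ee_pos"],s["width"],s["wrist_force"],s["joint_positions"])
cv2.imwrite("pics/t13.png",cams.snapshot("top")); cv2.imwrite("pics/s13.png",cams.snapshot("scene"));cv2.imwrite("pics/w13.png",cams.snapshot("wrist"))
E
```

```text
41.7917 [0.5808 0.382  0.17  ] 0.04198299859012739 [ 0.4539 -0.3197 -2.0506] [-40.085   43.6507 -33.54   112.1178  97.2444  94.379  121.0226]
```

View pics/t13.png

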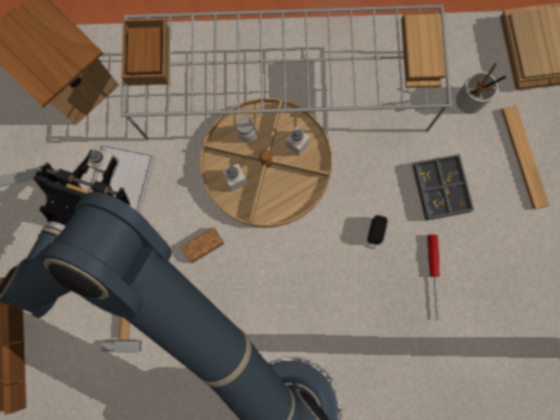

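View pics/s13.png

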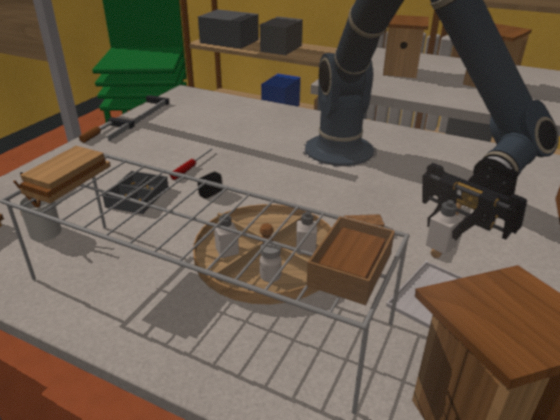

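View pics/w13.png

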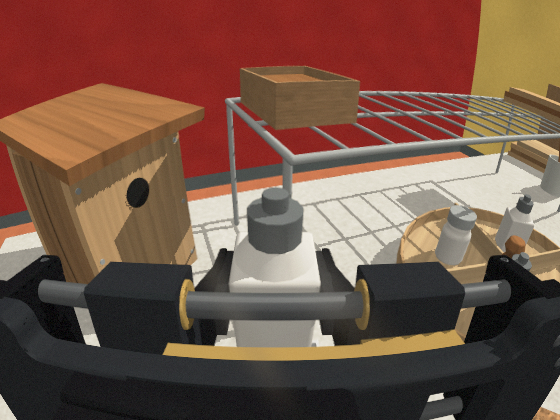

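```bash
python3 - <<'E'
from h import *
R=orient(AZ,90)
T=lambda h:cmd(np.r_[PL,h]+R[:,2]*.019,R)
ctrl.line_to(T(.066),feed=.1,orientation=R)
s=ctrl.sense();print(s["clock"],s["ee_pos"],T(.066),s["wrist_force"])
im=cams.snapshot("scene")[180:330,360:500]
cv2.imwrite("pics/s14.png",cv2.resize(im,None,fx=4,fy=4,interpolation=cv2.INTER_CUBIC))
im=cams.snapshot("top")[120:250,30:190]
cv2.imwrite("pics/t14.png",cv2.resize(im,None,fx=4,fy=4,interpolation=cv2.INTER_CUBIC))
ax=PL+.005*R[:2,2]
for h in (.02,.082,.116): print(h,(w2px("scene",np.r_[ax,h])-[360,180])*4,(w2px("top",np.r_[ax,h])-[30,120])*4)
E
```

```text
43.2333 [0.581  0.3823 0.0566] [0.5809 0.382  0.0558] [-0.4367 -0.4271 -2.2601]
0.02 [280.0744 443.0857] [377.7471 231.0092]
0.082 [302.4403 345.8309] [344.9221 206.2595]
0.116 [315.3893 289.5241] [325.5369 191.6433]
```

View pics/s14.png

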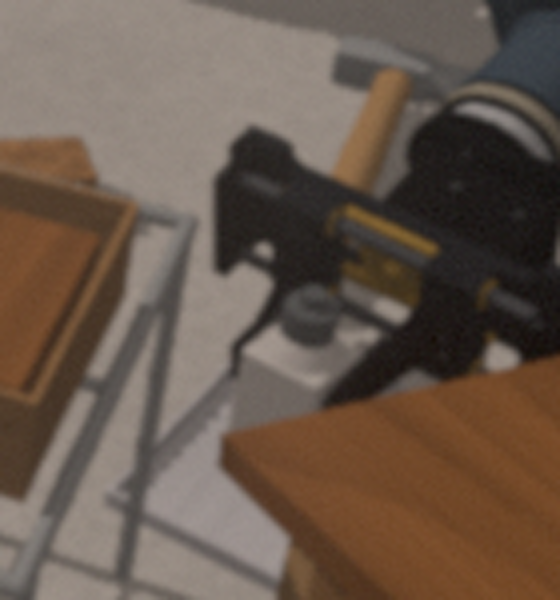

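View pics/t14.png

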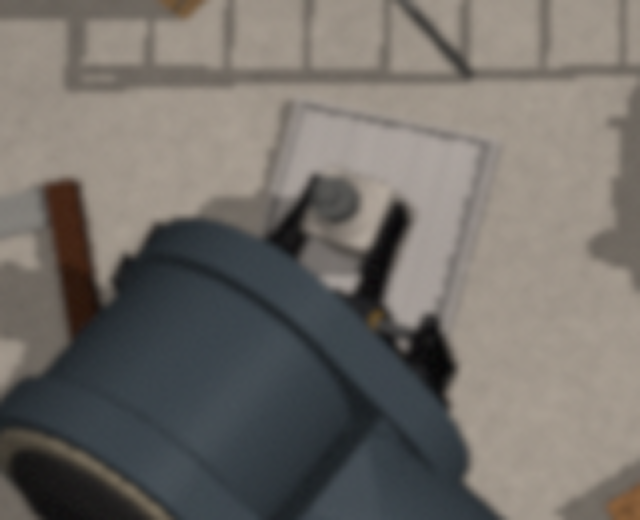

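The bottle hangs upright over the tray, with its cap at (312,290) in the scene crop against (315,290) predicted. I'll lower it to contact.

```bash
python3 - <<'E'
from h import *
R=orient(AZ,90)
T=lambda h:cmd(np.r_[PL,h]+R[:,2]*.019,R)
hit=ctrl.line_to(T(.040),feed=.025,max_force=3)
s=ctrl.sense();print(hit,s["clock"],s["ee_pos"],"g height",s["ee_pos"][2]-T(0)[2],s["wrist_force"])
im=cams.snapshot("top")[120:250,30:190]
cv2.imwrite("pics/t15.png",cv2.resize(im,None,fx=4,fy=4,interpolation=cv2.INTER_CUBIC))
im=cams.snapshot("scene")[180:330,360:500]
cv2.imwrite("pics/s15.png",cv2.resize(im,None,fx=4,fy=4,interpolation=cv2.INTER_CUBIC))
E
```

```text
True 44.025 [0.5809 0.382  0.0394] g height 0.04965785805487788 [-0.29    0.9204  4.354 ]
```

View pics/t15.png

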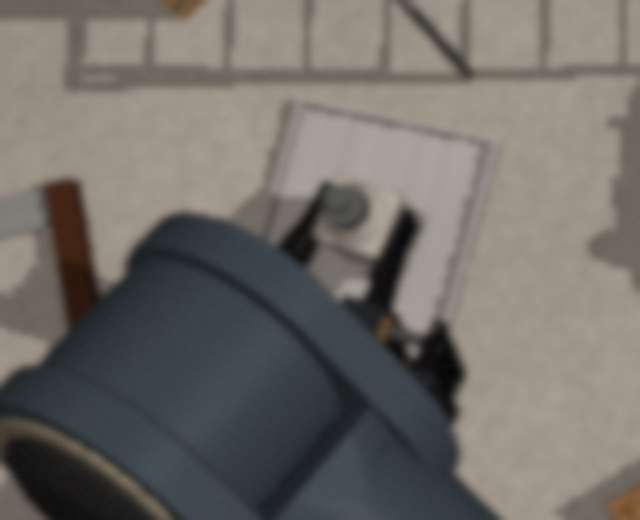

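View pics/s15.png

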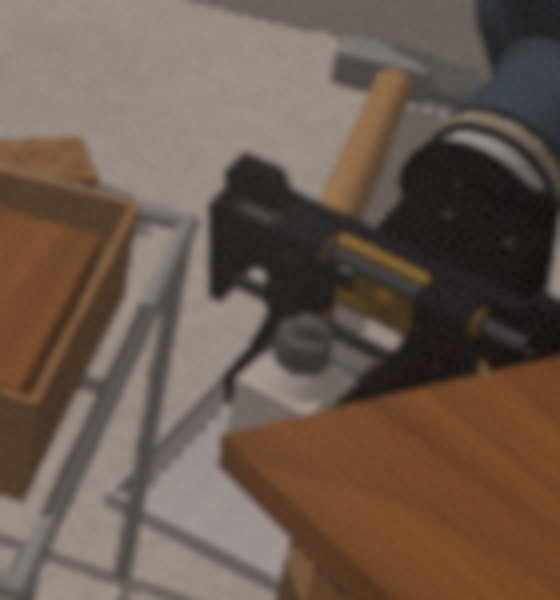

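```bash
python3 - <<'E'
from h import *
R=orient(AZ,90)
T=lambda h:cmd(np.r_[PL,h]+R[:,2]*.019,R)
hit=ctrl.line_to(T(.045),feed=.015,max_force=5)
s=ctrl.sense();print(hit,"g",s["ee_pos"][2]-T(0)[2],s["wrist_force"])
ctrl.command_gripper(.066); ctrl.sleep(.2)
p=ctrl.sense()["ee_pos"]
ctrl.line_to(p-R[:,2]*.10,feed=.08)
ctrl.line_to(p-R[:,2]*.11+[0,0,.15],feed=.2)
s=ctrl.sense();print(s["clock"],s["wrist_force"])
im=cams.snapshot("top")
cv2.imwrite("pics/t16.png",im);cv2.imwrite("pics/w16.png",cams.snapshot("wrist"))
cv2.imwrite("pics/t16c.png",cv2.resize(im[120:250,30:190],None,fx=4,fy=4,interpolation=cv2.INTER_CUBIC))
im=cams.snapshot("scene");cv2.imwrite("pics/s16.png",im)
E
```

```text
True g 0.04970432830898046 [-1.1326  0.8663  2.6634]
47.5833 [-0.8363  0.3974 -0.5084]
```

View pics/t16c.png

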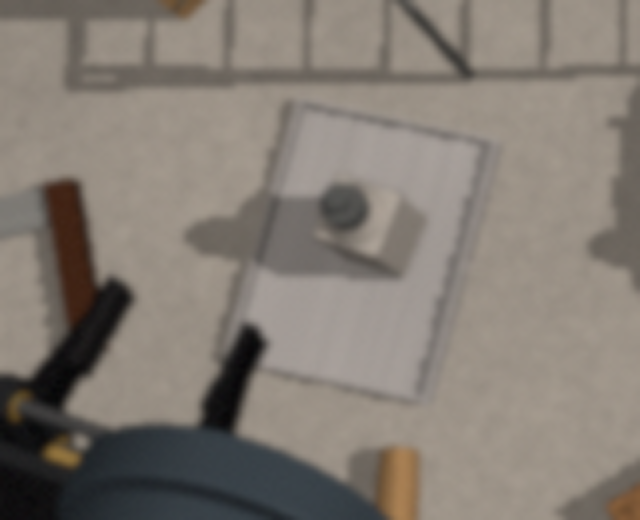

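View pics/w16.png

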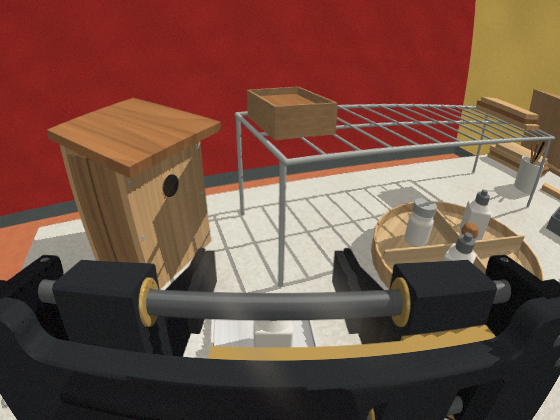

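View pics/s16.png

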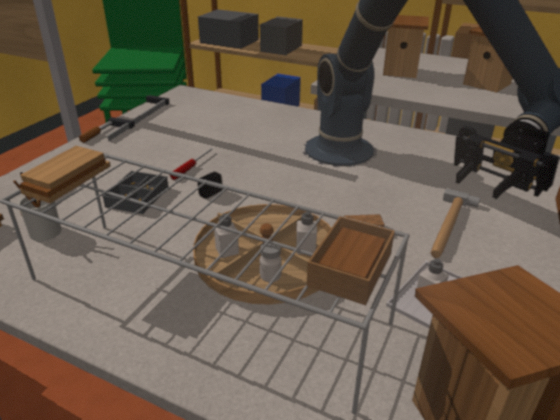

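View pics/t16.png

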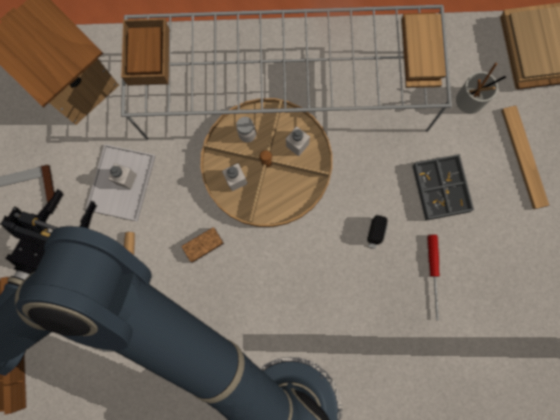

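```bash
python3 - <<'E'
from h import *
f=lambda x,y,z:px2w("top",(x+.5)/4-.5+30,(y+.5)/4-.5+120,z)
print("edge1",f(372,255,.064),f(405,275,.002)); print("edge2",f(392,188,.064),f(425,213,.002))
print("cap",f(346,207,.09)); 
c=(f(372,255,.064)+f(392,188,.064))/2;print(c)
ctrl.sleep(.3);print(ctrl.sense()["clock"])
im=cams.snapshot("top"); print(np.abs(im.astype(int)-cv2.imread("pics/t16.png"))[100:240,80:340].max())
E
```

```text
edge1 [0.5251 0.3832 0.064 ] [0.5265 0.3822 0.002 ]
edge2 [0.5655 0.3725 0.064 ] [0.5657 0.3708 0.002 ]
cap [0.5479 0.3909 0.09  ]
[0.5453 0.3779 0.064 ]
48.0333
23
```

```bash
python3 - <<'E'
from h import *
ctrl.sign_off(); print(ctrl.sense()["clock"])
E
```

```text
the job is handed in; nothing more can be done
the job is handed in; nothing more can be done
```

The glue bottle is standing upright in the drip tray, and I handed the job in at about 48 s on the robot's clock; no verdict was reported. I turned the turntable about 123° clockwise in two strokes, using the fingers as a fork around the dividers. Then I gripped the bottle, lifted it off, turned it upright in the air and set it down with about 3–4 N of contact.

**First stroke missed:** The fingers passed over the divider and the turntable did not move. Pictures and a gentle touch on the turntable floor showed the true fingertips about 20.5 mm short of the reported position. I corrected for that and later tip positions matched the pictures.

**Last checks:**
- **Bottle:** its vertical edges line up within about 2 mm between base and shoulder, so it is upright. Its cap is at about (0.548, 0.391), about 20 mm from the drip tray's centre. At contact the grasp height read 1.7 mm more than predicted, which I put down to my estimate of the grip position.
- **Other items:** the other two bottles and the jar are standing on the turntable. The hammer, screwdriver, sanding block and tape measure look unmoved; I judged that by eye only.
- **Robot:** the gripper was clear of everything when I handed in.

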